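# Release the slide reader's drawer with its two-key chord

## Task

Open the drawer of the white slide reader: press its two green keys down together, one fingertip on each, and keep both fully down until the blue-fronted drawer has slid all the way out by itself; then let both keys come up and move clear. Do not press the red stop key between them, do not pull, push or lean on the drawer, and leave the cups and the bottle standing where they are.

Things in the scene. Friction and masses are not known exactly. Their poses are not given: they have to be found in the camera images.
- reader: white slide reader, a box 150 mm deep (its x), 170 mm wide (its y) and 75 mm tall, bolted to the worktop; origin at the centre of its underside, z up, its front with the drawer faces its own -x (towards the robot, turned up to 0.45 rad either way). Two green keys and a red stop key stand in one row across its flat top, along its y through the centre of the top.
- key_left_top (a point): centre of the top face of the left green key (at +y of the reader): a round cap 26 mm across whose top stands 18 mm above the reader's flat top and 93 mm above the worktop when up (11 mm above the flat top when fully down). The two green keys are 60 mm apart, centre to centre, along the reader's y. The point moves with the key.
- key_right_top (a point): centre of the top face of the right green key (at -y of the reader), the same as the left one
- key_left (a joint): how far the left green key is pressed: 0 up, 0.007 m fully down; springs back; takes 1.5 N to start and 5 N fully down. The drawer's catch on this side is free only while this key is down by more than 4 mm.
- key_right (a joint): the same for the right green key and the catch on its side. Both catches must be free at once, and stay free, for the drawer to move.
- key_stop (a joint): how far the red stop key, midway between the green ones, is pressed: 0 up, 0.003 m fully down, 3 N. It is 16 mm across and its top stands only 6 mm above the reader's flat top. Not to be pressed.
- drawer (a joint): how far the drawer has come out of the reader's front: 0 shut, 0.060 m all the way out. A damped spring drives it out in about 3 to 4 s while both catches are free; if a key comes up early, the drawer is caught part-way.
- drawer_front (a point): centre of the front face of the drawer's blue panel (130 mm wide, 40 mm tall, 36 mm above the worktop); it moves up to 60 mm along the reader's -x. Not to be pulled, pushed or leaned on.
- cup_red_mid (a point): specimen cup with a red screw lid, lid 66 mm across, 69 mm tall, standing loose on the worktop beside the reader; this point is its centre, half-way up. A bystander: leave it standing.
- cup_yellow_mid (a point): specimen cup with a yellow screw lid, lid 66 mm across, 69 mm tall, standing loose on the worktop beside the reader; this point is its centre, half-way up. A bystander: leave it standing.
- stain_bottle_mid (a point): amber dropper bottle with a blue bulb, 37 mm across, 100 mm tall, standing loose on the worktop beside the reader; this point is its centre, half-way up. A bystander: leave it standing.
Things that resemble listed ones, but are neither listed nor needed, are in the scene too. Of the things that look like the part that bears cup_yellow_mid, the smaller one is meant. Several things have the shape of the reader; the one meant has the colours described above.

How it is judged:
By the outcome, as a careful person would: the job done as asked, in the order asked, and still so for the second after the job is handed in, with the robot touching nothing.
It also fails if it takes over 40 s, if anything falls off the work surface, if the arm or the gripper's body presses on something with over 40 N, if the wrist force passes 120 N, or if a joint passes its speed limit or range.

## Robot

A 7-joint arm with a two-finger parallel gripper is mounted at the origin on a cart in front of the work surface, level with it; the furniture and walls round the work are solid. World frame = base frame: x ahead of the robot, y to its left, z up, the work surface at z = 0. Lengths are in m, angles in rad, forces in N, time in s.
With the tool pointing down it reaches from about 0.35 to 0.9 m from the base axis. Payload 7.2 kg.
Tool frame: the origin (TCP) lies between the finger pads; the fingertips stand 25 mm ahead of it and the grasp point (between the pads) lies 6 mm ahead of it; z points along the fingers, y is the line along which they close (so a half turn about z gives the same grasp; the last joint's range is limited). The gripper opens to 85 mm and grips with 20 to 120 N. Pads are 22 mm wide; open, the fingers measure 114 mm over their backs; the gripper's body (76 mm by 85 mm) begins 54 mm behind the grasp point. The pads swing forward as they close: fully open they stand 13 mm farther back than shut.
Start: joints at [1.033, 0.411, -0.013, 1.596, 0.006, 1.134, -0.082], TCP at [0.283, -0.557, 0.256] pointing down, gripper open.
Joint ranges: [-2.95, 2.95], [-0.29, 1.99], [-1.47, 1.44], [0.14, 2.54], [-1.03, 4.17], [0.13, 1.85], [-2.86, 2.86]. Speed limits (rad/s): [2.39, 2.39, 3.01, 3.01, 3.14, 3.14, 3.14].

## Interface

Orientations are given as a unit quaternion [x, y, z, w].
In Python, from bench import * gives the robot as it stands. The module is installed in compiled form; this text tells all that it offers.
- The arm moves only by the tool apply_moves, never from a script. Its argument "moves" is a list that holds one entry, the list of rows, each a list of 7 numbers: the shift along the tool's x, y, z each as a share of 150 mm, from -1 to 1, then the turn, a rotation vector about the tool's x, y, z each as a share of 30 degrees, from -1 to 1, then the opening, from -1 (shut) to 1 (fully open). A call has 1 to 12 rows; each row is the pose to reach, as a shift and turn from the pose commanded when the call began, along the tool's axes at that moment; what a row does not reach only later rows make up. A row lasts 1/10 s, in which the tool goes at most 50 mm and 8.59 degrees, less where a joint would pass 70% of its speed; a pose out of reach is approached as far as the arm can. A call with a number of a shift or a turn outside -1 to 1 is refused whole. A call with a gripper value outside its range is refused whole. The fingers move at their own pace and stop on an object; "grip_force" is the grip in N (left out, the last holds). Time passes only in rows, so rows that repeat a pose let the fingers close. It gives the time, the measured TCP pose, the force, the opening and the grip force at its end, in the units of the state.
- read_state(): the state, without advancing time (a new reading comes with each control period).
- grab_frame(name): name is "scene" or "top" or "wrist"; returns a dict with "pixels" (420x560x3 uint8, red, green, blue), "z_map" (420x560 float32, m along the optical axis (not along the pixel's ray), 0 where there is no reading), "mtx" (3x3 intrinsics, pixels), "D" ([k1, k2, p1, p2, k3] as OpenCV has them; the pictures are not rectified), "R" (3x3) and "t" (3): a world point X has camera coordinates R X + t. Camera axes: x right, y down, z forward; pixel columns grow to the right and rows downward; lengths in m; the calibration is good to about 2 mm. A picture is of the moment at which its call begins.
- hand_in(): hands the job in; it is judged then, once.
The state is a dict: "time": time; "joints": joint angles; "qd": joint speeds; "joint_efforts": joint torques, N m; "ee_pos": TCP position; "tcp_rot": TCP orientation; "ft_force": force on the tool from outside, world axes, zero at the start; "ft_torque": the same for the moment, N m; "width": finger opening in m; "finger_force": force on a finger pad.
Only numpy, scipy, OpenCV 4.12 (cv2) and the standard library are available. Lean on these libraries where they do the work, as an engineer would, in place of code of your own. Each camera call takes 0.05 s, during which the arm holds its last target. There are 200 camera calls.

## Working session

There is one attempt and no reset: what is moved stays moved. The work goes in short steps, Python scripts to look and compute and a tool call to move; the robot and the scene stay as the last step left them, time stands still between calls to the robot, and variables do not carry over. Pictures are saved under pics/ and viewed, at most 10 in all, crops included, and the job is handed in when it is done.

Besides the shell and the picture viewer there is one more tool, called after "Call:" as name(argument=value, ...), one argument or row to a line, values as JSON. apply_moves: Moves the arm, as the interface text tells. Shift numbers are shares of 150 mm and turn numbers shares of 30 degrees, none past 1 either way. Its arguments: {"type":"object","properties":{"moves":{"type":"array","items":{"type":"array","items":{"type":"array","items":{"type":"number"}}}},"grip_force":{"type":"number"}},"required":["moves"]}

```bash
mkdir -p pics
cat > h.py <<'E'
from bench import *
import numpy as np, cv2
def save(f,n): cv2.imwrite('pics/'+n+'.png',cv2.cvtColor(f['pixels'],cv2.COLOR_RGB2BGR))
def ray(f,u,v):
    p=cv2.undistortPoints(np.array([[[u,v]]],float),f['mtx'],f['D'])[0,0]
    d=f['R'].T@np.array([p[0],p[1],1]); c=-f['R'].T@f['t']; return c,d
def onz(f,u,v,z):
    c,d=ray(f,u,v); return c+d*(z-c[2])/d[2]
E
python3 - <<'E'
from h import *
for n in('scene','top'):
    f=grab_frame(n); save(f,n+'1'); np.savez(n+'1.npz',**f); print(n,-f['R'].T@f['t'])
s=read_state(); print(s['time'],s['ee_pos'],s['tcp_rot'],s['width'],s['ft_force'])
E
```

```text
scene [0.17965807 0.4775974  0.77138978]
top [ 0.33754082 -0.05162339  1.16297543]
0.1 [ 0.28275139 -0.5569135   0.25551909] [ 9.72527499e-01  2.32786837e-01 -2.20160689e-04 -7.09225865e-04] 0.08559749368133977 [ 0.18192762  0.09513448 -0.02190122]
```

View pics/top1.png

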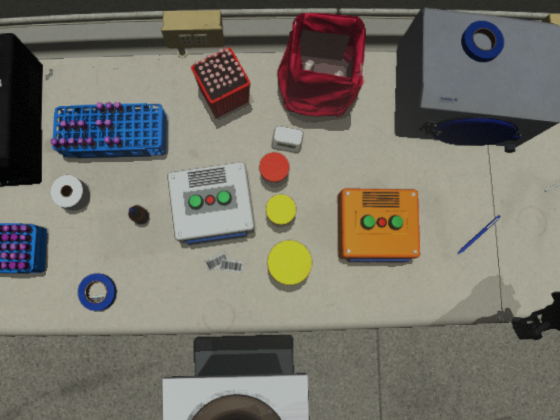

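View pics/scene1.png

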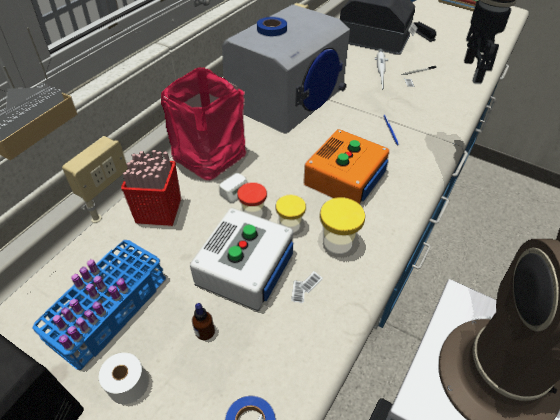

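The top view shows the white reader with its green keys near (195,201) and (224,198), and the red key between them. The red and yellow cups are to its right at (274,167) and (281,209), and the bottle is to its left at (138,214). The orange reader at (380,222) is a decoy.

```bash
cat >> h.py <<'E'
def greens(f,lo=60,n=2,box=None):
    h=cv2.cvtColor(f['pixels'],cv2.COLOR_RGB2HSV)
    m=cv2.inRange(h,(45,100,50),(85,255,255))
    if box: k=np.zeros_like(m); x0,y0,x1,y1=box; k[y0:y1,x0:x1]=255; m&=k
    k,l,st,c=cv2.connectedComponentsWithStats(m)
    return [(c[i],st[i]) for i in range(1,k) if st[i,4]>lo]
E
python3 - <<'E'
from h import *
for n,b in(('top',(170,165,250,240)),('scene',(200,210,290,300))):
    f=dict(np.load(n+'1.npz')); P=[]
    for c,s in greens(f,30,box=b):
        p=onz(f,*c,.090); P.append(p); u,v=map(int,c); print(n,c,s,p, f['z_map'][v,u])
        q=ray(f,*c); d=q[0]+q[1]*f['z_map'][v,u]; print(' depth pt',d)
    d=P[0]-P[1]; print('sep',np.linalg.norm(d),'mid',(P[0]+P[1])/2)
f=dict(np.load('top1.npz'))
for nm,u,v,z in(('red',274,167,.069),('yel',281,209,.069),('bot',138,214,.09)): print(nm,onz(f,u,v,z))
s=read_state()
from scipy.spatial.transform import Rotation as R
print(R.from_quat(s['tcp_rot']).as_matrix().round(3))
E
```

```text
top [223.41666667 196.51666667] [218 191  12  12 120] [0.53000908 0.01255437 0.09      ] 1.0865464
 depth pt [0.52984441 0.01249946 0.09091797]
top [194.78512397 200.51239669] [189 195  13  12 121] [0.52283434 0.0724862  0.09      ] 1.0817374
 depth pt [0.52232905 0.07214775 0.092926  ]
sep 0.06035976678007794 mid [0.52642171 0.04252028 0.09      ]
scene [248.86986301 231.16438356] [243 225  13  14 146] [0.5293008  0.01694459 0.09      ] 0.89043427
 depth pt [0.52914596 0.01714859 0.09030175]
scene [234.83536585 252.81097561] [228 246  14  15 164] [0.5216038  0.07570703 0.09      ] 0.8517633
 depth pt [0.52063524 0.07684538 0.09193004]
sep 0.05926439016606961 mid [0.5254523  0.04632581 0.09      ]
red [ 0.5960979  -0.09584515  0.069     ]
yel [ 0.50417895 -0.10827399  0.069     ]
bot [0.49692355 0.19137695 0.09      ]
[[ 0.892  0.453 -0.001]
 [ 0.453 -0.892  0.001]
 [-0.    -0.001 -1.   ]]
```

Call:
apply_moves(
  moves=[
    [[0.2, -0.18, 0, 0, 0, 0, 0.07], [0.4, -0.36, 0, 0, 0, 0, 0.07], [0.6, -0.53, 0, 0, 0, 0, 0.07], [0.82, -0.71, 0, 0, 0, 0, 0.07], [0.82, -0.71, 0, 0, 0, 0, 0.07]],
  ],
)

```text
time: 0.6
ee_pos: [0.3475, -0.401, 0.2562]
tcp_rot: [0.972, 0.237, 0.001, -0.001]
ft_force: [0.2, -0.0, 0.5]
width: 0.0457
finger_force: 0.0
```

Call:
apply_moves(
  moves=[
    [[0.2, -0.18, 0, 0, 0, 0, 0.07], [0.4, -0.36, 0, 0, 0, 0, 0.07], [0.6, -0.53, 0, 0, 0, 0, 0.07], [0.82, -0.71, 0, 0, 0, 0, 0.07], [0.82, -0.71, 0, 0, 0, 0, 0.07]],
  ],
)

```text
time: 1.1
ee_pos: [0.4081, -0.2508, 0.2563]
tcp_rot: [0.972, 0.236, 0.001, -0.001]
ft_force: [0.5, -0.9, 1.1]
width: 0.0458
finger_force: 0.0
```

Call:
apply_moves(
  moves=[
    [[0.2, -0.18, 0, 0, 0, 0, 0.07], [0.4, -0.36, 0, 0, 0, 0, 0.07], [0.6, -0.53, 0, 0, 0, 0, 0.07], [0.82, -0.71, 0, 0, 0, 0, 0.07], [0.82, -0.71, 0, 0, 0, 0, 0.07]],
  ],
)

```text
time: 1.6
ee_pos: [0.4692, -0.1004, 0.2564]
tcp_rot: [0.972, 0.236, 0.001, -0.001]
ft_force: [-0.6, -0.7, 0.6]
width: 0.046
finger_force: 0.0
```

Call:
apply_moves(
  moves=[
    [[0.2, -0.18, 0, 0, 0, 0.2, 0.07], [0.4, -0.36, 0, 0, 0, 0.4, 0.07], [0.6, -0.53, 0, 0, 0, 0.6, 0.07], [0.8, -0.71, 0, 0, 0, 0.67, 0.07], [0.8, -0.71, 0, 0, 0, 0.67, 0.07], [0.8, -0.71, 0, 0, 0, 0.67, 0.07]],
  ],
)

```text
time: 2.2
ee_pos: [0.5261, 0.0437, 0.2557]
tcp_rot: [0.998, 0.06, -0.001, 0.0]
ft_force: [-0.8, -0.3, -0.4]
width: 0.0454
finger_force: 0.0
```

Call:
apply_moves(
  moves=[
    [[0, 0, 0.2, 0, 0, 0, 0.07], [0, 0, 0.4, 0, 0, 0, 0.07], [0, 0, 0.5, 0, 0, 0, 0.07], [0, 0, 0.5, 0, 0, 0, 0.07]],
  ],
)

```text
time: 2.6
ee_pos: [0.5244, 0.0412, 0.179]
tcp_rot: [0.998, 0.058, -0.002, 0.001]
ft_force: [-0.2, 0.9, 0.3]
width: 0.0456
finger_force: 0.0
```

Run:
```python
from h import *
from scipy.spatial.transform import Rotation as R
s=read_state(); print(s['ee_pos'],s['width'],s['ft_force']); M=R.from_quat(s['tcp_rot']).as_matrix(); print(M.round(3))
f=grab_frame('wrist'); save(f,'w1'); print('cam',-f['R'].T@f['t'])
P=[]
for c,st in greens(f,80):
    p=onz(f,*c,.091); P.append(p); print(c,st,p, 'tool',M.T@(p-s['ee_pos']))
```

```text
[0.52441407 0.04119149 0.17903093] 0.04561933964621503 [-0.22901805  0.91478879  0.25520999]
[[ 0.993  0.117 -0.005]
 [ 0.117 -0.993 -0.001]
 [-0.005  0.001 -1.   ]]
cam [0.59093622 0.04895196 0.29478884]
[228.88766234 220.47922078] [ 207  197   45   46 1540] [0.52647183 0.07184632 0.091     ] tool [ 0.00604342 -0.0302847   0.08797563]
[333.75921053 219.90592105] [ 312  197   45   45 1520] [0.53376673 0.01263657 0.091     ] tool [0.00638899 0.02937172 0.08802718]
```

View pics/w1.png

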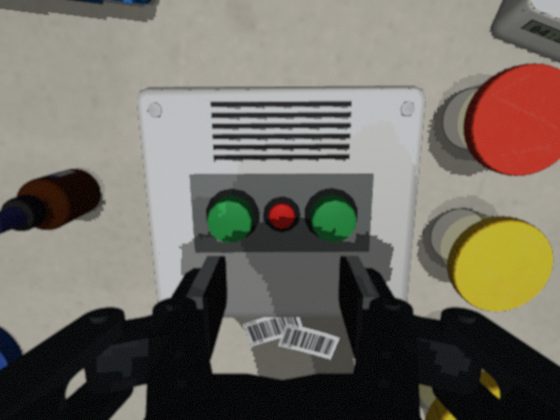

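The wrist view shows the white reader with its green keys at (229,220) and (334,220). Both fingertips are lined up with them in y, but about 4–6 mm short in x. I'll shift forward, open to about 50 mm and come down to just above the keys.

Call:
apply_moves(
  moves=[
    [[0.03, 0, 0.1, 0, 0, 0, 0.18], [0.03, 0, 0.2, 0, 0, 0, 0.18], [0.03, 0, 0.3, 0, 0, 0, 0.18], [0.03, 0, 0.33, 0, 0, 0, 0.18], [0.03, 0, 0.33, 0, 0, 0, 0.18]],
  ],
)

```text
time: 3.15
ee_pos: [0.5306, 0.0441, 0.1315]
tcp_rot: [0.998, 0.059, -0.0, 0.0]
ft_force: [-0.3, 0.9, 0.0]
width: 0.0505
finger_force: 0.0
```

Run:
```python
from h import *
s=read_state(); print(s['ee_pos'],s['width'],s['ft_force'],s['ft_torque'])
a=grab_frame('wrist'); b=grab_frame('scene')
A=cv2.resize(a['pixels'][130:420,130:450],(400,362)); B=cv2.resize(b['pixels'][180:300,190:320],(392,362))
save({'pixels':np.hstack([A,B])},'c1')
```

```text
[0.53061638 0.0441152  0.13152761] 0.050478757620866545 [-0.31374115  0.85479019  0.04460571] [-0.00895126  0.00130999  0.05279251]
```

View pics/c1.png

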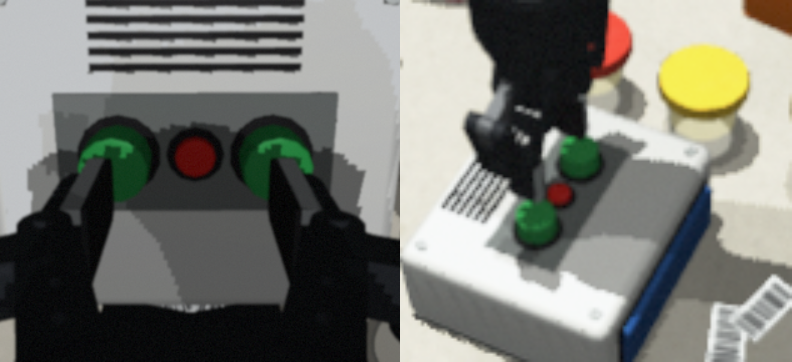

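Run:
```python
from h import *
from scipy.spatial.transform import Rotation as R
s=read_state(); M=R.from_quat(s['tcp_rot']).as_matrix(); f=grab_frame('wrist')
for u,v in((194,281),(219,256),(346,256),(380,281)):
    for z in(.106,.110): print(u,v,z,(M.T@(onz(f,u,v,z)-s['ee_pos'])*1e3).round(1))
# key outer circle, far edge top rows
h=cv2.cvtColor(f['pixels'],cv2.COLOR_RGB2HSV); m=cv2.inRange(h,(45,80,20),(85,255,255))
for c0,c1 in((180,256),(310,390)):
    v,u=np.nonzero(m[200:300,c0:c1]); v+=200;u+=c0; print('key u',u.min(),u.max(),'v',v.min(),v.max())
    for uu,vv in((u.mean(),v.min()),(u.min(),v.mean()),(u.max(),v.mean())): print((M.T@(onz(f,uu,vv,.093)-s['ee_pos'])*1e3).round(1),(M.T@(onz(f,uu,vv,.081)-s['ee_pos'])*1e3).round(1))
```

```text
194 281 0.106 [ -2.  -36.6  26.5]
194 281 0.11 [ -0.1 -35.6  22.5]
219 256 0.106 [  9.1 -25.7  26.5]
219 256 0.11 [ 10.7 -25.   22.5]
346 256 0.106 [ 9.1 26.1 26.5]
346 256 0.11 [10.7 25.3 22.5]
380 281 0.106 [-2.  40.7 26.5]
380 281 0.11 [-0.  39.6 22.5]
key u 192 252 v 230 291
[ 16.  -24.   39.5] [ 12.2 -25.8  51.5]
[  3.2 -40.1  39.5] [ -1.7 -43.2  51.5]
[  3.2 -13.4  39.5] [ -1.7 -14.4  51.5]
key u 321 380 v 230 290
[16.1 27.9 39.5] [12.2 30.1 51.5]
[ 4.4 17.3 39.5] [-0.4 18.6 51.5]
[ 4.4 43.5 39.5] [-0.4 46.9 51.5]
```

Call:
apply_moves(
  moves=[
    [[0.013, 0.01, 0, 0, 0, 0, 0.11], [0.013, 0.01, 0.05, 0, 0, 0, 0.11], [0.013, 0.01, 0.07, 0, 0, 0, 0.11], [0.013, 0.01, 0.07, 0, 0, 0, 0.11]],
  ],
)

```text
time: 3.7
ee_pos: [0.5322, 0.0432, 0.1206]
tcp_rot: [0.998, 0.059, -0.001, -0.0]
ft_force: [-0.6, -0.5, -0.5]
width: 0.0474
finger_force: 0.0
```

Call:
apply_moves(
  moves=[
    [[0, 0, 0.01, 0, 0, 0, 0.11], [0, 0, 0.02, 0, 0, 0, 0.11], [0, 0, 0.02, 0, 0, 0, 0.11]],
  ],
)

```text
time: 4.0
ee_pos: [0.5325, 0.0432, 0.1181]
tcp_rot: [0.998, 0.059, -0.0, 0.0]
ft_force: [-0.4, -0.1, -0.4]
width: 0.0472
finger_force: 0.0
```

Call:
apply_moves(
  moves=[
    [[0, 0, 0.02, 0, 0, 0, 0.11], [0, 0, 0.02, 0, 0, 0, 0.11]],
  ],
)

```text
time: 4.2
ee_pos: [0.5329, 0.0432, 0.1152]
tcp_rot: [0.998, 0.059, 0.0, -0.0]
ft_force: [0.2, 0.2, 0.6]
width: 0.0474
finger_force: 0.4
```

Call:
apply_moves(
  moves=[
    [[0, 0, 0.02, 0, 0, 0, 0.11], [0, 0, 0.02, 0, 0, 0, 0.11]],
  ],
)

```text
time: 4.4
ee_pos: [0.5329, 0.0433, 0.1125]
tcp_rot: [0.998, 0.059, 0.0, 0.0]
ft_force: [0.0, 0.7, 4.4]
width: 0.0475
finger_force: 1.8
```

Call:
apply_moves(
  moves=[
    [[0, 0, 0.02, 0, 0, 0, 0.11], [0, 0, 0.035, 0, 0, 0, 0.11], [0, 0, 0.035, 0, 0, 0, 0.11]],
  ],
)

```text
time: 4.7
ee_pos: [0.533, 0.0433, 0.1084]
tcp_rot: [0.998, 0.059, 0.0, 0.0]
ft_force: [-4.4, -1.1, 15.4]
width: 0.0476
finger_force: 8.0
```

Call:
apply_moves(
  moves=[
    [[0, 0, 0.01, 0, 0, 0, 0.11], [0, 0, 0.01, 0, 0, 0, 0.11]],
  ],
)

```text
time: 4.9
ee_pos: [0.5331, 0.0433, 0.1082]
tcp_rot: [0.998, 0.059, 0.001, 0.0]
ft_force: [-9.0, -1.5, 30.2]
width: 0.0478
finger_force: 15.0
```

Call:
apply_moves(
  moves=[
    [[0, 0, -0.003, 0, 0, 0, 0.11], [0, 0, -0.003, 0, 0, 0, 0.11], [0, 0, -0.003, 0, 0, 0, 0.11], [0, 0, -0.003, 0, 0, 0, 0.11], [0, 0, -0.003, 0, 0, 0, 0.11], [0, 0, -0.003, 0, 0, 0, 0.11]],
  ],
)

```text
time: 5.5
ee_pos: [0.5331, 0.0433, 0.1083]
tcp_rot: [0.998, 0.059, 0.001, 0.0]
ft_force: [-8.3, -0.5, 25.4]
width: 0.0473
finger_force: 12.7
```

Run:
```python
from h import *
s=read_state(); print(s['time'],s['ee_pos'],s['width'],s['ft_force'],s['ft_torque'])
a=grab_frame('wrist'); b=grab_frame('scene')
A=cv2.resize(a['pixels'][130:420,130:450],(400,362)); B=cv2.resize(b['pixels'][180:300,190:320],(392,362))
save({'pixels':np.hstack([A,B])},'c2')
```

```text
5.5 [0.53305239 0.04328803 0.10830407] 0.047318875152553896 [-8.25633589 -0.48420584 25.41614244] [-0.20555657  1.80624996  0.01822167]
```

View pics/c2.png

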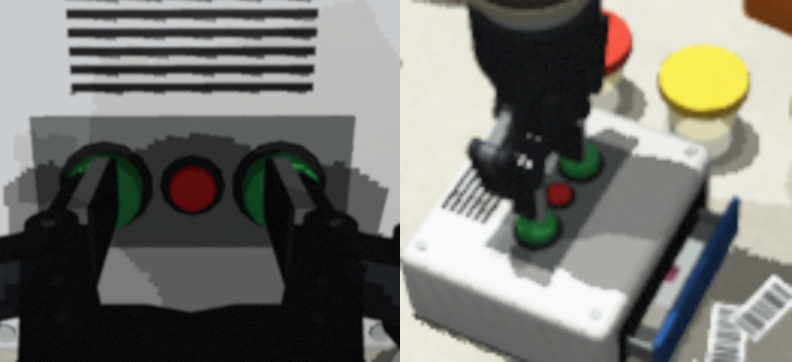

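Both keys are down, with a fingertip on each and the red key untouched, and the drawer (right panel, around (700,270)) is sliding out. I'll hold this position.

Call:
apply_moves(
  moves=[
    [[0, 0, 0, 0, 0, 0, 0.11], [0, 0, 0, 0, 0, 0, 0.11], [0, 0, 0, 0, 0, 0, 0.11], [0, 0, 0, 0, 0, 0, 0.11], [0, 0, 0, 0, 0, 0, 0.11], [0, 0, 0, 0, 0, 0, 0.11], [0, 0, 0, 0, 0, 0, 0.11], [0, 0, 0, 0, 0, 0, 0.11], [0, 0, 0, 0, 0, 0, 0.11], [0, 0, 0, 0, 0, 0, 0.11], [0, 0, 0, 0, 0, 0, 0.11], [0, 0, 0, 0, 0, 0, 0.11]],
  ],
)

```text
time: 6.8
ee_pos: [0.533, 0.0433, 0.1083]
tcp_rot: [0.998, 0.059, 0.001, 0.0]
ft_force: [-8.7, -1.6, 24.8]
width: 0.0472
finger_force: 12.7
```

Call:
apply_moves(
  moves=[
    [[0, 0, 0, 0, 0, 0, 0.11], [0, 0, 0, 0, 0, 0, 0.11], [0, 0, 0, 0, 0, 0, 0.11], [0, 0, 0, 0, 0, 0, 0.11], [0, 0, 0, 0, 0, 0, 0.11], [0, 0, 0, 0, 0, 0, 0.11], [0, 0, 0, 0, 0, 0, 0.11], [0, 0, 0, 0, 0, 0, 0.11], [0, 0, 0, 0, 0, 0, 0.11], [0, 0, 0, 0, 0, 0, 0.11], [0, 0, 0, 0, 0, 0, 0.11], [0, 0, 0, 0, 0, 0, 0.11]],
  ],
)

```text
time: 8.0
ee_pos: [0.533, 0.0433, 0.1083]
tcp_rot: [0.998, 0.059, 0.001, 0.0]
ft_force: [-8.9, -1.2, 25.4]
width: 0.0477
finger_force: 12.7
```

Call:
apply_moves(
  moves=[
    [[0, 0, 0, 0, 0, 0, 0.11], [0, 0, 0, 0, 0, 0, 0.11], [0, 0, 0, 0, 0, 0, 0.11], [0, 0, 0, 0, 0, 0, 0.11], [0, 0, 0, 0, 0, 0, 0.11], [0, 0, 0, 0, 0, 0, 0.11], [0, 0, 0, 0, 0, 0, 0.11], [0, 0, 0, 0, 0, 0, 0.11], [0, 0, 0, 0, 0, 0, 0.11], [0, 0, 0, 0, 0, 0, 0.11]],
  ],
)

```text
time: 9.0
ee_pos: [0.533, 0.0433, 0.1083]
tcp_rot: [0.998, 0.059, 0.001, 0.0]
ft_force: [-7.9, -1.1, 25.8]
width: 0.0474
finger_force: 12.7
```

```bash
cat > blue.py <<'E'
from h import *
b=grab_frame('scene'); a=grab_frame('top'); print(read_state()['time'])
for n,f,box in(('scene',b,(240,220,340,330)),('top',a,(165,200,262,270))):
    h=cv2.cvtColor(f['pixels'],cv2.COLOR_RGB2HSV); m=cv2.inRange(h,(100,120,40),(125,255,255))
    k=np.zeros_like(m); x0,y0,x1,y1=box; k[y0:y1,x0:x1]=255
    q=cv2.moments(m&k,True); print(n,q['m00'])
    if q['m00']: u,v=q['m10']/q['m00'],q['m01']/q['m00']; print(u,v,onz(f,u,v,.036 if n=='scene' else .056))
E
python3 blue.py
```

```text
9.1
scene 353.0
305.5722379603399 282.5580736543909 [0.38952601 0.03051168 0.036     ]
top 0.0
```

Call:
apply_moves(
  moves=[
    [[0, 0, 0, 0, 0, 0, 0.11], [0, 0, 0, 0, 0, 0, 0.11], [0, 0, 0, 0, 0, 0, 0.11], [0, 0, 0, 0, 0, 0, 0.11], [0, 0, 0, 0, 0, 0, 0.11], [0, 0, 0, 0, 0, 0, 0.11], [0, 0, 0, 0, 0, 0, 0.11], [0, 0, 0, 0, 0, 0, 0.11], [0, 0, 0, 0, 0, 0, 0.11], [0, 0, 0, 0, 0, 0, 0.11], [0, 0, 0, 0, 0, 0, 0.11], [0, 0, 0, 0, 0, 0, 0.11]],
  ],
)

```text
time: 10.3
ee_pos: [0.533, 0.0432, 0.1083]
tcp_rot: [0.998, 0.059, 0.001, 0.0]
ft_force: [-8.0, -1.0, 24.6]
width: 0.0472
finger_force: 12.7
```

```bash
python3 blue.py
```

```text
10.4
scene 352.0
305.5823863636364 282.40340909090907 [0.38968645 0.03018761 0.036     ]
top 0.0
```

The drawer has stopped about 60 mm out. I'll lift straight up.

Call:
apply_moves(
  moves=[
    [[0, 0, -0.05, 0, 0, 0, 0.11], [0, 0, -0.15, 0, 0, 0, 0.11], [0, 0, -0.35, 0, 0, 0, 0.11], [0, 0, -0.6, 0, 0, 0, 0.11], [0, 0, -0.9, 0, 0, 0, 0.11], [0, 0, -1, 0, 0, 0, 0.11], [0, 0, -1, 0, 0, 0, 0.11], [0, 0, -1, 0, 0, 0, 0.11]],
  ],
)

```text
time: 11.2
ee_pos: [0.5324, 0.043, 0.2555]
tcp_rot: [0.998, 0.059, -0.0, 0.0]
ft_force: [0.2, -0.0, 0.3]
width: 0.0474
finger_force: 0.0
```

```bash
python3 blue.py
python3 - <<'E'
from h import *
b=grab_frame('scene'); save(b,'end')
E
```

```text
11.3
scene 353.0
305.5212464589235 282.5269121813031 [0.38964633 0.03050087 0.036     ]
top 0.0
```

View pics/end.png

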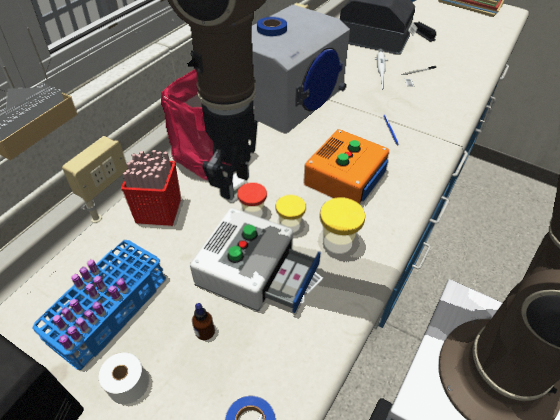

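The drawer is out at (300,280), both keys are up, the cups and bottle haven't moved, and the gripper is clear.

```bash
python3 -c "
from bench import *
print(hand_in())"
```

```text
the job is handed in; nothing more can be done
None
```

The white reader's drawer slid fully out with both green keys held down; the keys came back up, the gripper moved clear, the red key, cups and bottle were left untouched, and the job is handed in.

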